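Change the leg in the welding fixture and hold it for tacking

TASK

The wrong leg is set up in the welding fixture: the short one stands on the foot plate, and the long one is still in the tray. Stand the short leg upright in the tray, out of the way, then stand the long leg on the foot plate between the two chalk marks, square and flush against the upright face of the angle plate, and press it there with a steady push of about 10 N (5 to 20 N is fine) so that the welder can tack it. Finish while still holding it pressed, seated on the foot plate - do not let go - and leave the other things on the table where they are.

Things in the scene. Friction and masses are not known exactly. Their poses are not given: they have to be found in the camera images.
- foot_plate: flat steel foot plate, fixed, 90 mm (its x) by 130 mm (y), 10 mm thick, held by two strap clamps over its -x edge (at y = +-46 mm, from x = -27 mm outwards, studs up to 45 mm high). Origin at the centre of its underside on the table; x points towards the angle plate, z up. Two white chalk lines along x, 50 mm apart (y = +-25 mm), mark the leg's place, 5 mm wider than the leg on either side
- angle_plate: cast-iron angle plate, bolted down and rigid: upright wall 105 mm high, 150 mm wide (y), 14 mm thick; base and webs reach 90 mm back (+x). It touches the foot plate's +x edge. Origin at the foot of the face that looks at the foot plate, mid-width; axes as the foot plate's: x points into the wall (the way to push)
- leg_spot (a point): the point on top of the foot plate (10 mm above the table) where the middle of the long leg's foot belongs: 20 mm before the angle plate's face, halfway between the chalk marks. A leg borne down hard here drags on the plate, and that drag is lost from the push on the face
- long_leg: the long leg: bare square steel tube, 40 x 40 mm outside, 3 mm wall, 150 mm long, about 0.5 kg, both ends open; stands upright in the tray at the start. Origin at the centre of its lower end, z along the tube, x and y square to its sides
- short_leg: the short leg: same square tube 40 x 40 mm, 3 mm wall, 100 mm long, about 0.34 kg; stands upright on the foot plate at the start, a few mm clear of the angle plate. Origin at the centre of its lower end, z along the tube, x and y square to its sides
- tray: shallow grey steel tray, fixed: 150 mm (its x) by 330 mm (its y) outside, 35 mm high, 3 mm walls and floor. Origin at the centre of its underside on the table. The long leg stands near one end of its y, a piece of pipe near the other, and its middle is free
- pipe_stub: loose bystander in the tray: round steel pipe piece, 48 mm outside diameter, 55 mm tall, standing at one end of the tray; origin at the centre of its underside
- magnet: loose bystander: flat arrow-shaped red and steel welding magnet, about 104 x 66 x 18 mm, lying on the table in front of the foot plate; origin near the middle of its underside
- chipping_hammer: loose bystander: welder's chipping hammer, 270 mm long, head 150 mm wide and 25 mm high, lying on the table beside the tray, on the robot's side of it; origin in the middle of its length
- wire_brush: loose bystander: wooden wire brush, 270 mm long, 36 mm high, lying on the table; origin in the middle of its length
- spanner: loose bystander: flat steel spanner, 200 mm long, 8 mm high, lying on the table between the tray and the fixture; origin in the middle of its length
Not all that is in view belongs to the job. Leave any orange or turquoise look-alike of the short_leg alone.

How it is judged (in metres and radians):
On the way:
1. the short leg stands upright in the tray, let go (x of short_leg in the frame of tray between -0.06 and 0.06 m and y of short_leg in the frame of tray between -0.15 and 0.15 m and z of short_leg in the frame of tray between -0.002 and 0.008 m and angle between short_leg's own z axis and vertical below 0.08 rad and contact force between each of the arm, the fingers and short_leg below 0.1 N and linear speed of short_leg below 0.03 m/s), for 0.2 s.
At the end, for the whole second after the job is handed in: Long leg on the foot plate (gap under 2 mm), upright within 0.05 rad, square within 0.06 rad, within 7 mm of mid-marks, against the angle plate's face with 5 to 20 N, at rest, fingers still on it; short leg upright in the tray, untouched (all of step 1 and angle between long_leg's own z axis and vertical below 0.05 rad and (angle between the x axis of long_leg and the x axis of foot_plate, either way round below 0.06 rad or angle between the x axis of long_leg and the y axis of foot_plate, either way round below 0.06 rad) and x of long_leg in the frame of foot_plate between 0.02 and 0.0275 m and y of long_leg in the frame of foot_plate between -0.007 and 0.007 m and z of long_leg in the frame of foot_plate between 0.007 and 0.012 m and linear speed of long_leg below 0.02 m/s and contact force between long_leg and angle_plate between 5 and 20 N and contact force between the fingers and long_leg above 3 N); the arm keeps its last pose, push and grip.
It fails at once if a bystander is moved by more than 30 mm (distance of any of pipe_stub, magnet, chipping_hammer, wire_brush, spanner from where it was at the start of the episode above 0.03 m).
It also fails if it takes over 61 s, if anything falls off the work surface, if the arm or the gripper's body presses on something with over 40 N, if the wrist force passes 120 N, or if a joint passes its speed limit or range.

ROBOT

A 6-joint arm with a two-finger parallel gripper is mounted at the origin on the work surface. World frame = base frame: x ahead of the robot, y to its left, z up, the work surface at z = 0. Lengths are in m, angles in degrees, forces in N, time in s.
With the tool pointing down it reaches from about 0.4 to 0.825 m from the base axis. Payload 7 kg.
Tool frame: the origin (TCP) lies at the centre of the arm's flange, where the gripper is bolted on; the fingertips stand 178 mm ahead of it and the grasp point (between the pads) lies 159 mm ahead of it (r.tips_ahead is the z of the fingertips in the tool frame, in m); z points along the fingers, y is the line along which they close (so a half turn about z gives the same grasp; the last joint's range is limited). The gripper opens to 88 mm and grips with 3 to 60 N. Pads are 19 mm wide; open, the fingers measure 130 mm over their backs; the gripper's body (78 mm by 193 mm) begins 47 mm behind the grasp point.
Start: joints at [85.491, 20.546, 0.682, 0, -70.136, -16.507], TCP at [0.242, 0.63, 0.405] pointing down, gripper open.
Joint ranges: [-176.03, 176.03], [-82.01, 121.73], [-58.28, 71.71], [-173.87, 95.51], [-174.79, -0.11], [-173.66, 173.66]. Speed limits (degrees/s): [136.94, 136.94, 172.46, 180, 180, 180].

INTERFACE

Orientations are given as [roll, pitch, yaw] about the fixed x, y, z axes, in that order (R = Rz(yaw) Ry(pitch) Rx(roll)).
In Python, from plant import r gives the robot as it stands. The module is installed in compiled form; this text tells all that it offers.
- The arm moves only by the shell command python3 -m pendant 'ROWS' [FORCE]. ROWS is JSON, a list that holds one entry, the list of rows, each a list of 7 numbers: the shift along the tool's x, y, z in m, then the turn, a rotation vector about the tool's x, y, z in degrees, then the gripper command: -1 is shut, 1 is fully open, values between are in proportion. A call has 1 to 5 rows; each row is the pose to reach, as a shift and turn from the pose commanded when the call began, along the tool's axes at that moment; what a row does not reach only later rows make up. A row lasts 1/10 s, in which the tool goes at most 50 mm and 8.59 degrees, less where a joint would pass 70% of its speed; a pose out of reach is approached as far as the arm can. A call with a gripper value outside its range is refused whole. The fingers move at their own pace and stop on an object; FORCE is the grip in N (left out, the last holds). Time passes only in rows, so rows that repeat a pose let the fingers close. It gives the time, the measured TCP pose, the force, the opening and the grip force at its end, in the units of the state.
- r.get_state(): the state, without advancing time (a new reading comes with each control period).
- r.capture(name): name is "scene" or "top" or "wrist"; returns the picture (420x560x3 uint8, red, green, blue); there is no depth.
- r.camera_params(name): a dict with "fx", "fy", "cx", "cy" (pixels), "R" (3x3) and "t" (3): a world point X has camera coordinates R X + t. Camera axes: x right, y down, z forward; pixel columns grow to the right and rows downward; lengths in m; the calibration is good to about 2 mm. A picture is of the moment at which its call begins: read the wrist's pose just before it. camera_params takes no time and is no camera call; for the wrist camera it gives the pose at the moment of the call.
- r.close_job(): hands the job in; it is judged then, once.
The state is a dict: "time_s": time; "joints": joint angles; "qd": joint speeds; "joint_torque": joint torques, N m; "tcp_pos": TCP position; "eef_rot": TCP orientation; "contact_force": force on the tool from outside, world axes, zero at the start; "moment": the same for the moment, N m; "gripper_width": finger opening in m; "gripper_force": force on a finger pad.
Only numpy, scipy, OpenCV 4.12 (cv2) and the standard library are available. Lean on these libraries where they do the work, as an engineer would, in place of code of your own. Each camera call takes 0.05 s, during which the arm holds its last target. There are 200 camera calls.

## Working session

There is one attempt and no reset: what is moved stays moved. The work goes in short steps, Python scripts to look and compute and a shell command to move; the robot and the scene stay as the last step left them, time stands still between calls to the robot, and variables do not carry over. Pictures are saved under pics/ and viewed, at most 10 in all, crops included, and the job is handed in when it is done.

```bash
mkdir -p pics
cat > h.py <<'E'
import numpy as np, cv2
from plant import r
from scipy.spatial.transform import Rotation as Ro
def snap(cam,fn):
    p=r.camera_params(cam); im=r.capture(cam); cv2.imwrite('pics/'+fn,im[:,:,::-1]); np.savez('pics/'+fn+'.npz',**{k:np.array(v) for k,v in p.items()}); return im,p
def ray(p,uv,z):
    R=np.array(p['R']);t=np.array(p['t']).ravel();c=-R.T@t
    d=R.T@np.array([(uv[0]-p['cx'])/p['fx'],(uv[1]-p['cy'])/p['fy'],1.]); return c+d*(z-c[2])/d[2]
def proj(p,X):
    q=np.array(p['R'])@np.array(X)+np.array(p['t']).ravel(); return q[0]/q[2]*p['fx']+p['cx'],q[1]/q[2]*p['fy']+p['cy']
def load(fn):
    return {k:v for k,v in np.load('pics/'+fn+'.npz').items()}
def st():
    s=r.get_state(); print({k:np.round(s[k],4).tolist() for k in s if k not in('qd','joint_torque')}); return s
def tool(target,yaw=None):
    """shift in tool axes to reach world TCP target; yaw change"""
    s=r.get_state(); R=Ro.from_euler('xyz',s['eef_rot'],degrees=True)
    print('shift',np.round(R.inv().apply(np.array(target)-s['tcp_pos']),4)); return R
E
python3 - <<'E'
from h import *
st()
for c in('scene','top'):
    im,p=snap(c,c+'0.png'); print(c,np.round(-np.array(p['R']).T@np.array(p['t']).ravel(),3),p['fx'])
E
```

```text
{'time_s': 0.0, 'joints': [85.4929, 20.5905, 0.6351, -0.0203, -70.1353, -16.5075], 'tcp_pos': [0.242, 0.6299, 0.4037], 'eef_rot': [179.9077, -0.0075, -21.0215], 'contact_force': [0.1282, -0.2558, 0.0888], 'moment': [-0.0826, -0.0221, 0.0831], 'gripper_force': 0.0, 'gripper_width': 0.0876}
scene [ 1.295 -0.463  0.656] 422.6106129420736
top [ 0.339 -0.055  1.345] 454.55353453012896
```

View pics/top0.png

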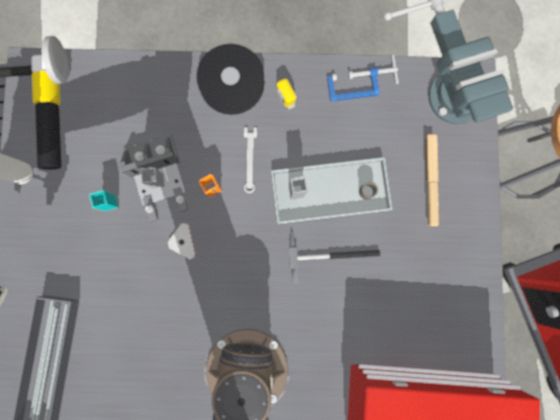

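View pics/scene0.png

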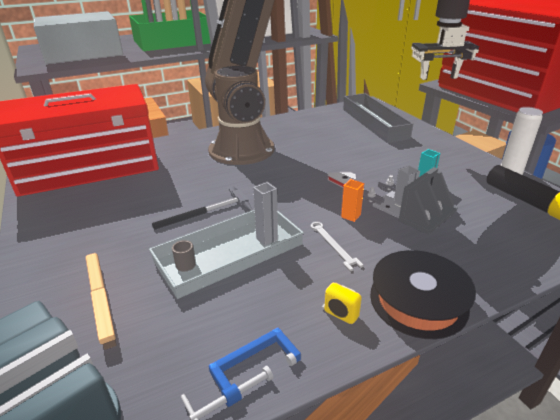

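Top view: the tray's centre is at about (331,190), with the long leg at (298,186) and the pipe at (368,190). The foot plate is at about (160,185), the angle plate at (150,155), the magnet at (181,241) and the spanner at (250,160). The orange (210,185) and turquoise (103,200) pieces are decoys. I'll enlarge the fixture and cast the rays.

Run:
```python
from h import *
p=load('top0.png')
im=cv2.imread('pics/top0.png')
for n,uv,z in [('tray c',(331,190),.035),('trayTL',(272,171),.035),('trayTR',(386,158),.035),('trayBR',(391,210),.035),('trayBL',(278,223),.035),('long',(298,186),.15),('pipe',(368,190),.055),('plate',(162,185),.01),('magnet',(181,241),.01),('orange',(210,185),.1),('turq',(103,200),.1),('anglewall',(155,165),.105)]:
    print(n,np.round(ray(p,uv,z),3))
a=cv2.resize(im[125:260,85:225],None,fx=4,fy=4,interpolation=cv2.INTER_CUBIC)
b=cv2.resize(im[150:250,265:400],None,fx=4,fy=4,interpolation=cv2.INTER_CUBIC)
cv2.imwrite('pics/fixc.png',a)
```

```text
tray c [ 0.522 -0.235  0.035]
trayTL [ 0.575 -0.063  0.035]
trayTR [ 0.62  -0.397  0.035]
trayBR [ 0.466 -0.41   0.035]
trayBL [ 0.423 -0.082  0.035]
long [ 0.515 -0.132  0.15 ]
pipe [ 0.521 -0.339  0.055]
plate [0.531 0.261 0.01 ]
magnet [0.367 0.2   0.01 ]
orange [0.521 0.108 0.1  ]
turq [0.474 0.399 0.1  ]
anglewall [0.573 0.26  0.105]
```

View pics/fixc.png

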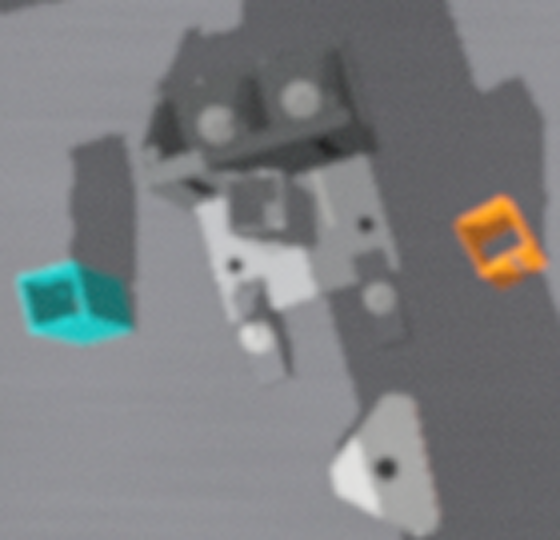

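Crop: the short leg's top is at about (270,205) in the crop, against the wall face. The plate's right edge, (400,260)→(365,155), gives a fixture yaw of about +18°. The chalk line is at (330,200), the magnet at (390,470). The tray's corners give its yaw as about 7.5° and its centre as about (0.521,-0.238). Next I'll go above the fixture.

Run:
```python
from h import *
s=r.get_state();R=Ro.from_euler('xyz',s['eef_rot'],degrees=True).as_matrix()
p=r.camera_params('wrist');c=-np.array(p['R']).T@np.array(p['t']).ravel()
print('cam in tool',R.T@(c-s['tcp_pos']),'\naxes in tool\n',np.round(R.T@np.array(p['R']).T,3),p['fx'])
tool([.52,.255,.40])
```

```text
cam in tool [ 0.08145365 -0.0011875   0.01948368] 
axes in tool
 [[-0.    -0.954 -0.299]
 [ 1.    -0.    -0.   ]
 [ 0.    -0.299  0.954]] 320.097732596697
shift [0.394  0.2503 0.0042]
```

```bash
python3 -m pendant '[[[0.394,0.25,0,0,0,-39,1],[0.394,0.25,0,0,0,-39,1],[0.394,0.25,0,0,0,-39,1],[0.394,0.25,0,0,0,-39,1],[0.394,0.25,0,0,0,-39,1]]]'
python3 - <<'E'
from h import *
st();tool([.52,.255,.40])
E
```

```text
time_s: 0.6
tcp_pos: [0.3917, 0.4276, 0.4045]
eef_rot: [180.0, 0.0, 18.3]
contact_force: [0.4, 0.7, -0.5]
gripper_width: 0.088
gripper_force: 0.0
{'time_s': 0.6, 'joints': [66.8245, 11.6657, -11.6571, -0.0068, -66.6964, 41.5166], 'tcp_pos': [0.3917, 0.4276, 0.4045], 'eef_rot': [179.9897, 0.0174, 18.3384], 'contact_force': [0.4202, 0.7432, -0.4837], 'moment': [0.0262, -0.1764, 0.0597], 'gripper_force': 0.0, 'gripper_width': 0.088}
shift [0.0675 0.2043 0.0045]
```

```bash
python3 -m pendant '[[[0.067,0.204,0,0,0,0,1],[0.067,0.204,0,0,0,0,1],[0.067,0.204,0,0,0,0,1],[0.067,0.204,0,0,0,0,1],[0.067,0.204,0,0,0,0,1]]]'
python3 - <<'E'
from h import *
st();snap('wrist','w1.png')
E
```

```text
time_s: 1.1
tcp_pos: [0.5194, 0.2526, 0.4043]
eef_rot: [180.0, 0.0, 17.8]
contact_force: [-1.0, -0.4, 0.8]
gripper_width: 0.0876
gripper_force: 0.0
{'time_s': 1.1, 'joints': [45.3414, 11.4587, -11.9508, 0.0143, -66.6513, 62.4533], 'tcp_pos': [0.5194, 0.2526, 0.4043], 'eef_rot': [179.9603, 0.0477, 17.8003], 'contact_force': [-0.9949, -0.4058, 0.8028], 'moment': [0.0269, -0.0108, 0.0009], 'gripper_force': 0.0, 'gripper_width': 0.0876}
```

View pics/w1.png

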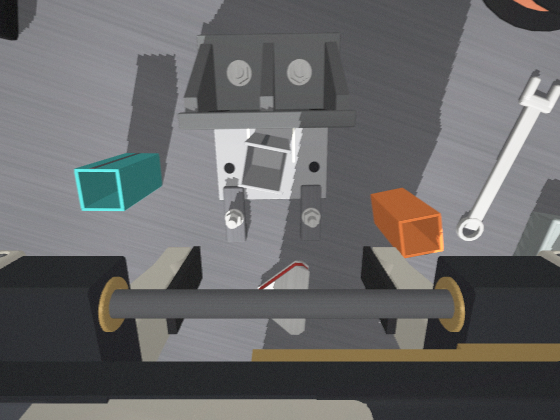

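Wrist view: the short leg's top quad lies around (267,168), turned by about 10° in the image. The wall's top edge is along (180–355,~118), the clamps are at (233,215) and (311,215). The plate's corners are at about (215,128) and (327,197). I'll enlarge this part for the corners.

Run:
```python
import cv2
im=cv2.imread('pics/w1.png')[95:225,170:360]
cv2.imwrite('pics/w1c.png',cv2.resize(im,None,fx=4,fy=4,interpolation=cv2.INTER_CUBIC))
```

```text
(no output)
```

View pics/w1c.png

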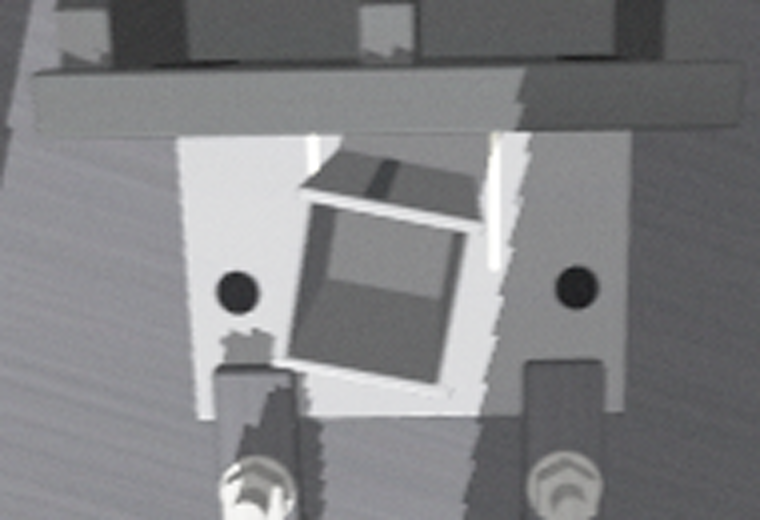

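The crop shows the leg's top corners at (300,188), (484,226), (450,395) and (275,362). The front edge of the wall top runs (35,137)–(740,125), the rear plate edge (200,418)–(622,412), and the chalk lines are at columns 312 and 497.

Run:
```python
from h import *
p=load('w1.png')
f=lambda u,v,z: ray(p,(170+(u+.5)/4-.5,95+(v+.5)/4-.5),z)
Q=np.array([f(300,188,.11),f(484,226,.11),f(450,395,.11),f(275,362,.11)])
print('short',Q.mean(0).round(4),'sides',[round(np.linalg.norm(Q[i]-Q[i-1]),4) for i in range(4)])
e=(Q[1]-Q[0])+(Q[2]-Q[3]);g=(Q[0]-Q[3])+(Q[1]-Q[2])
print('yaw of -y edge',np.degrees(np.arctan2(e[1],e[0]))+90,'yaw x',np.degrees(np.arctan2(g[1],g[0])))
A,B=f(35,137,.105),f(740,125,.105); w=A-B; print('wall',A.round(4),B.round(4),np.linalg.norm(w),'mid',(A+B)/2,'yaw',np.degrees(np.arctan2(w[1],w[0]))-90)
C,D=f(200,418,.01),f(622,412,.01); w=C-D; print('plate rear',C.round(4),D.round(4),np.linalg.norm(w),'mid',(C+D)/2,'yaw',np.degrees(np.arctan2(w[1],w[0]))-90)
H,K=f(238,291,.01),f(577,288,.01);w=H-K;print('holes mid',(H+K)/2,np.degrees(np.arctan2(w[1],w[0]))-90)
L,M=f(312,160,.01),f(497,200,.01);print('chalk',L,M)
```

```text
short [0.5438 0.2769 0.11  ] sides [np.float64(0.0384), np.float64(0.0398), np.float64(0.038), np.float64(0.0393)]
yaw of -y edge 6.453119021868048 yaw x 7.200465118908209
wall [0.5531 0.356  0.105 ] [0.6012 0.2141 0.105 ] 0.1498750754597175 mid [0.57710874 0.28503011 0.105     ] yaw 18.721802602215064
plate rear [0.4715 0.3166 0.01  ] [0.5125 0.1949 0.01  ] 0.12846341894818683 mid [0.49203263 0.25574793 0.01      ] yaw 18.606475178682132
holes mid [0.52852307 0.26817417 0.01      ] 18.27751553235298
chalk [0.55593599 0.30533389 0.01      ] [0.56137178 0.25126176 0.01      ]
```

Plate and wall agree: yaw is 18.6°, and wall mid-face at (0.577,0.285) matches rear edge + 90 mm. leg_spot is about (0.5582,0.2785). The short leg is at (0.5438,0.2769) with yaw 7°, and its sides measure 38–40 mm, as they should.

Run:
```python
from h import *
tool([.5438,.2769,.234])
```

```text
shift [ 0.0306 -0.0158  0.1702]
```

```bash
python3 -m pendant '[[[0.0306,-0.0158,0.01,0,0,8,0.45],[0.0306,-0.0158,0.045,0,0,10.8,0.45],[0.0306,-0.0158,0.09,0,0,10.8,0.45],[0.0306,-0.0158,0.13,0,0,10.8,0.45],[0.0306,-0.0158,0.17,0,0,10.8,0.45]]]' && python3 -m pendant '[[[0,0,0,0,0,0,0.45],[0,0,0,0,0,0,-1],[0,0,0,0,0,0,-1],[0,0,0,0,0,0,-1],[0,0,0,0,0,0,-1]]]' 40
```

```text
time_s: 1.65
tcp_pos: [0.5414, 0.281, 0.233]
eef_rot: [180.0, 0.0, 7.2]
contact_force: [0.8, -0.6, -0.6]
gripper_width: 0.0634
gripper_force: 0.0
time_s: 2.15
tcp_pos: [0.5424, 0.2808, 0.2368]
eef_rot: [-179.9, -0.2, 7.2]
contact_force: [-2.0, -2.5, 7.8]
gripper_width: 0.0399
gripper_force: 40.0
```

Gripped: the width reads 39.9 mm. Lifting.

```bash
python3 -m pendant '[[[0,0,-0.02,0,0,0,-1],[0,0,-0.05,0,0,0,-1],[0,0,-0.09,0,0,0,-1],[0,0,-0.125,0,0,0,-1],[0,0,-0.125,0,0,0,-1]]]'
python3 - <<'E'
from h import *
s=st()
# tray pre-place
R=tool([.521,-.238,.36])
print('turn z for yaw -82.5:',s['eef_rot'][2]+82.5)
E
```

```text
time_s: 2.65
tcp_pos: [0.5429, 0.2813, 0.3661]
eef_rot: [-179.7, -0.5, 7.2]
contact_force: [0.3, 0.9, -1.3]
gripper_width: 0.0397
gripper_force: 40.0
{'time_s': 2.65, 'joints': [45.6905, 15.9912, -11.1277, 0.0785, -62.2983, 51.4924], 'tcp_pos': [0.5429, 0.2813, 0.3661], 'eef_rot': [-179.6919, -0.4995, 7.2177], 'contact_force': [0.2923, 0.8822, -1.3469], 'moment': [0.0877, -0.1711, -0.005], 'gripper_force': 39.9896, 'gripper_width': 0.0397}
shift [-0.0871  0.5124  0.0026]
turn z for yaw -82.5: 89.71769019261266
```

```bash
python3 -m pendant '[[[-0.087,0.512,-0.05,0,0,89.7,-1],[-0.087,0.512,-0.05,0,0,89.7,-1],[-0.087,0.512,-0.05,0,0,89.7,-1],[-0.087,0.512,-0.05,0,0,89.7,-1],[-0.087,0.512,-0.05,0,0,89.7,-1]]]'
python3 - <<'E'
from h import *
s=st()
R=tool([.521,-.238,.41])
print('turn z for yaw -82.5:',s['eef_rot'][2]+82.5)
E
```

```text
time_s: 3.15
tcp_pos: [0.5303, 0.0301, 0.3835]
eef_rot: [-180.0, 0.0, -36.1]
contact_force: [1.3, 0.7, -3.7]
gripper_width: 0.0398
gripper_force: 40.0
{'time_s': 3.15, 'joints': [24.4054, 7.8939, -19.1933, -0.0453, -62.9086, 29.4858], 'tcp_pos': [0.5303, 0.0301, 0.3835], 'eef_rot': [-179.9766, 0.0331, -36.1294], 'contact_force': [1.286, 0.7255, -3.7097], 'moment': [-0.0098, -0.316, 0.0205], 'gripper_force': 39.9822, 'gripper_width': 0.0398}
shift [ 0.1506  0.222  -0.0267]
turn z for yaw -82.5: 46.370618609341705
```

```bash
python3 -m pendant '[[[0,0,-0.035,0,0,8,-1],[0.15,0.222,-0.035,0,0,46.4,-1],[0.15,0.222,-0.035,0,0,46.4,-1],[0.15,0.222,-0.035,0,0,46.4,-1],[0.15,0.222,-0.035,0,0,46.4,-1]]]'
python3 - <<'E'
from h import *
s=st()
R=tool([.521,-.238,.41])
print('turn z for yaw -82.5:',s['eef_rot'][2]+82.5)
E
```

```text
time_s: 3.65
tcp_pos: [0.5243, -0.1696, 0.4184]
eef_rot: [-180.0, 0.0, -78.5]
contact_force: [1.6, 0.0, -2.9]
gripper_width: 0.0401
gripper_force: 40.0
{'time_s': 3.65, 'joints': [2.4291, 8.3652, -13.8759, -0.0517, -67.7403, 9.0885], 'tcp_pos': [0.5243, -0.1696, 0.4184], 'eef_rot': [-179.974, 0.0443, -78.5019], 'contact_force': [1.6297, 0.0136, -2.8922], 'moment': [0.1003, -0.3355, -0.0745], 'gripper_force': 39.9822, 'gripper_width': 0.0401}
shift [0.0664 0.0169 0.0084]
turn z for yaw -82.5: 3.9980746359629222
```

```bash
python3 -m pendant '[[[0.066,0.017,0,0,0,4,-1],[0.066,0.017,0,0,0,4,-1],[0.066,0.017,0,0,0,4,-1],[0.066,0.017,0,0,0,4,-1]]]'
python3 - <<'E'
from h import *
s=st();snap('wrist','w2.png')
E
```

```text
time_s: 4.05
tcp_pos: [0.5216, -0.2364, 0.4179]
eef_rot: [180.0, 0.1, -82.3]
contact_force: [0.2, 0.0, -3.0]
gripper_width: 0.0397
gripper_force: 40.0
{'time_s': 4.05, 'joints': [-4.8284, 10.4872, -11.3379, -0.0462, -68.227, 12.5842], 'tcp_pos': [0.5216, -0.2364, 0.4179], 'eef_rot': [179.9585, 0.0532, -82.2614], 'contact_force': [0.2189, 0.031, -2.9643], 'moment': [0.1121, -0.0847, 0.0419], 'gripper_force': 39.9895, 'gripper_width': 0.0397}
```

View pics/w2.png

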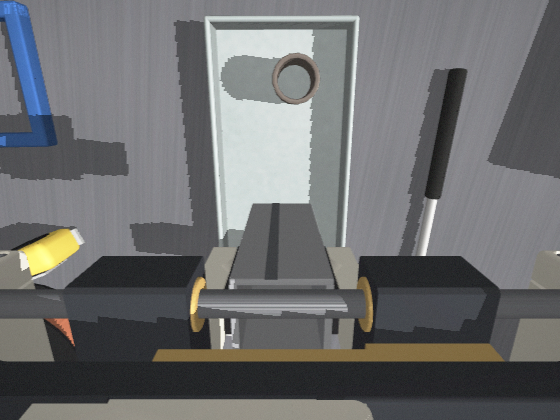

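Wrist view: the short leg hangs plumb in the fingers at (280,260). The tray's end rim runs from (207,20) to (357,18), the pipe is at (295,78) and the leg is on the tray's mid-line with free space ahead. Lowering.

```bash
python3 -m pendant '[[[0,0,0.04,0,0,0,-1],[0,0,0.085,0,0,0,-1],[0,0,0.13,0,0,0,-1],[0,0,0.165,0,0,0,-1],[0,0,0.178,0,0,0,-1]]]' && python3 -m pendant '[[[0,0,0.003,0,0,0,-1],[0,0,0.006,0,0,0,-1],[0,0,0.008,0,0,0,-1],[0,0,0.009,0,0,0,-1]]]'
```

```text
time_s: 4.6
tcp_pos: [0.5209, -0.2346, 0.2372]
eef_rot: [179.7, 0.1, -82.1]
contact_force: [-0.7, 0.1, -2.6]
gripper_width: 0.0396
gripper_force: 40.0
time_s: 5.0
tcp_pos: [0.5227, -0.236, 0.233]
eef_rot: [-179.9, -0.0, -82.2]
contact_force: [-0.7, -0.9, -3.1]
gripper_width: 0.0396
gripper_force: 40.0
```

```bash
python3 -m pendant '[[[0,0,0.002,0,0,0,-1],[0,0,0.004,0,0,0,-1],[0,0,0.004,0,0,0,-1]]]'
```

```text
time_s: 5.3
tcp_pos: [0.5225, -0.2361, 0.2298]
eef_rot: [-179.9, -0.1, -82.1]
contact_force: [-4.5, 3.8, 13.6]
gripper_width: 0.0397
gripper_force: 40.0
```

Seated: the upward force jumped to 13.6 N. Releasing and backing off straight up.

```bash
python3 -m pendant '[[[0,0,-0.001,0,0,0,0.0],[0,0,-0.001,0,0,0,0.5],[0,0,-0.001,0,0,0,0.5],[0,0,-0.001,0,0,0,0.5],[0,0,-0.03,0,0,0,0.5]]]' && python3 -m pendant '[[[0,0,-0.04,0,0,0,0.5],[0,0,-0.09,0,0,0,0.5],[0,0,-0.13,0,0,0,0.5],[0,0,-0.16,0,0,0,0.5],[0,0,-0.175,0,0,0,0.5]]]'
python3 - <<'E'
from h import *
s=st(); tool([.515,-.20,.435]);
E
```

```text
time_s: 5.8
tcp_pos: [0.5207, -0.2358, 0.2544]
eef_rot: [179.6, 0.1, -82.2]
contact_force: [0.9, -0.3, 0.2]
gripper_width: 0.0649
gripper_force: 0.0
time_s: 6.3
tcp_pos: [0.5223, -0.2362, 0.4361]
eef_rot: [-179.8, -0.1, -82.2]
contact_force: [0.9, -0.3, 0.3]
gripper_width: 0.0654
gripper_force: 0.0
{'time_s': 6.3, 'joints': [-4.7737, 9.8137, -9.8057, 0.0435, -70.1178, 12.6056], 'tcp_pos': [0.5223, -0.2362, 0.4361], 'eef_rot': [-179.7524, -0.0974, -82.1536], 'contact_force': [0.8745, -0.334, 0.3288], 'moment': [0.1184, -0.0692, -0.0236], 'gripper_force': 0.0, 'gripper_width': 0.0654}
shift [-0.0369  0.0023  0.0011]
```

```bash
python3 - <<'E'
from h import *
tool([.45,-.14,.44])
E
python3 -m pendant '[[[-0.09,0.06,0,0,0,-90,1],[-0.09,0.06,0,0,0,-90,1],[-0.09,0.06,0,0,0,-90,1],[-0.09,0.06,0,0,0,-90,1],[-0.09,0.06,0,0,0,-90,1]]]'
python3 - <<'E'
from h import *
tool([.45,-.14,.44]); st()
E
```

```text
shift [-0.1052  0.0585 -0.0043]
time_s: 6.8
tcp_pos: [0.45, -0.1546, 0.433]
eef_rot: [-180.0, -0.0, -38.8]
contact_force: [0.5, 0.2, 0.5]
gripper_width: 0.0873
gripper_force: 0.0
shift [-0.0091 -0.0114 -0.007 ]
{'time_s': 6.8, 'joints': [4.8095, 0.279, -20.8945, 0.0008, -68.7688, 46.4133], 'tcp_pos': [0.45, -0.1546, 0.433], 'eef_rot': [-179.9607, -0.0423, -38.7769], 'contact_force': [0.4759, 0.1844, 0.4537], 'moment': [0.0406, -0.0168, 0.0144], 'gripper_force': 0.0, 'gripper_width': 0.0873}
```

```bash
python3 -m pendant '[[[-0.009,-0.011,-0.006,0,0,-46.8,1],[-0.009,-0.011,-0.006,0,0,-46.8,1],[-0.009,-0.011,-0.006,0,0,-46.8,1],[-0.009,-0.011,-0.006,0,0,-46.8,1],[-0.009,-0.011,-0.006,0,0,-46.8,1]]]' && python3 -m pendant '[[[0,0,0,0,0,-4,1],[0,0,0,0,0,-4,1]]]'
python3 - <<'E'
from h import *
st(); im,p=snap('wrist','w3.png')
u,v=proj(p,(.515,-.132,.15));u=int(u);v=int(v);print(u,v)
c=im[0:245,100:500,::-1]; cv2.imwrite('pics/w3c.png',cv2.resize(c,None,fx=2,fy=2,interpolation=cv2.INTER_CUBIC))
E
```

```text
time_s: 7.3
tcp_pos: [0.4503, -0.1408, 0.4385]
eef_rot: [-180.0, 0.0, 4.1]
contact_force: [-0.7, -0.6, -0.1]
gripper_width: 0.0876
gripper_force: 0.0
time_s: 7.5
tcp_pos: [0.4503, -0.1409, 0.4385]
eef_rot: [-180.0, 0.0, 7.8]
contact_force: [-0.1, 0.8, 0.2]
gripper_width: 0.0876
gripper_force: 0.0
{'time_s': 7.5, 'joints': [6.6145, -0.3089, -20.755, 0.0001, -69.564, 91.2132], 'tcp_pos': [0.4503, -0.1409, 0.4385], 'eef_rot': [-179.9998, 0.0102, 7.8277], 'contact_force': [-0.1439, 0.7607, 0.1767], 'moment': [-0.0359, 0.0282, -0.0044], 'gripper_force': 0.0, 'gripper_width': 0.0876}
282 127
```

View pics/w3c.png

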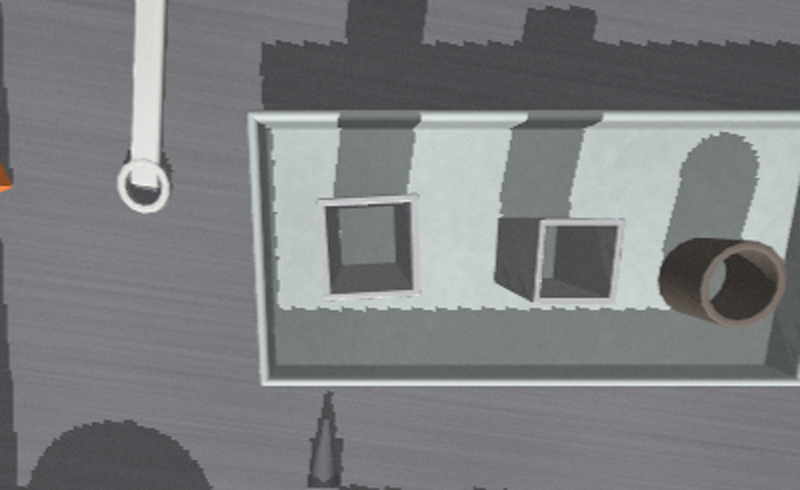

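The short leg stands upright mid-tray, at (580,260) in the crop. The long leg's top corners are (319,200), (416,195), (421,293) and (326,299).

Run:
```python
from h import *
p=load('w3.png')
f=lambda u,v,z: ray(p,(100+(u+.5)/2-.5,(v+.5)/2-.5),z)
Q=np.array([f(*c,.153) for c in [(319,200),(416,195),(421,293),(326,299)]])
print('long',Q.mean(0).round(4),'sides',[round(np.linalg.norm(Q[i]-Q[i-1]),4) for i in range(4)])
e=(Q[1]-Q[0])+(Q[2]-Q[3]);g=(Q[0]-Q[3])+(Q[1]-Q[2])
print('yaw',np.degrees(np.arctan2(e[1],e[0]))+90,np.degrees(np.arctan2(g[1],g[0])))
c=Q.mean(0);tool([c[0],c[1],.272])
```

```text
long [ 0.5186 -0.1336  0.153 ] sides [np.float64(0.0388), np.float64(0.0382), np.float64(0.0383), np.float64(0.0392)]
yaw 10.996755093446055 11.59492836596318
shift [0.0687 0.0019 0.1665]
```

```bash
python3 -m pendant '[[[0.045,0.001,0,0,0,-3.5,0.6],[0.069,0.002,0.03,0,0,-3.5,0.6],[0.069,0.002,0.075,0,0,-3.5,0.6],[0.069,0.002,0.12,0,0,-3.5,0.6],[0.069,0.002,0.15,0,0,-3.5,0.6]]]' && python3 -m pendant '[[[0,0,0.01,0,0,0,0.6],[0,0,0.0165,0,0,0,0.6],[0,0,0.0165,0,0,0,0.6]]]' && python3 -c "
from h import *
tool([.5186,-.1336,.272])"
```

```text
time_s: 8.05
tcp_pos: [0.5181, -0.1335, 0.2854]
eef_rot: [-180.0, 0.2, 11.1]
contact_force: [0.7, -0.3, -0.4]
gripper_width: 0.0701
gripper_force: 0.0
time_s: 8.35
tcp_pos: [0.5195, -0.1335, 0.2726]
eef_rot: [180.0, -0.0, 11.2]
contact_force: [0.6, 0.4, 0.5]
gripper_width: 0.0699
gripper_force: 0.0
shift [-0.0009 -0.0001  0.0006]
```

```bash
python3 -m pendant '[[[0,0,0,0,0,0,-1],[0,0,0,0,0,0,-1],[0,0,0,0,0,0,-1],[0,0,0,0,0,0,-1]]]' 50 && python3 -m pendant '[[[0,0,-0.01,0,0,0,-1],[0,0,-0.05,0,0,0,-1],[0,0,-0.09,0,0,0,-1],[0,0,-0.13,0,0,0,-1],[0,0,-0.15,0,0,0,-1]]]' && python3 -c "
from h import *
st()
tool([.5582-.012*.9478,.2785-.012*.319,.42])"
```

```text
time_s: 8.75
tcp_pos: [0.5191, -0.1335, 0.2728]
eef_rot: [180.0, -0.1, 11.3]
contact_force: [0.1, -0.2, -0.1]
gripper_width: 0.0438
gripper_force: 0.0
time_s: 9.25
tcp_pos: [0.519, -0.1336, 0.4261]
eef_rot: [180.0, -0.2, 11.3]
contact_force: [1.3, 0.1, -5.2]
gripper_width: 0.0396
gripper_force: 49.9
{'time_s': 9.25, 'joints': [6.5488, 6.5315, -15.05, 0.0297, -68.1933, 94.7277], 'tcp_pos': [0.519, -0.1336, 0.4261], 'eef_rot': [179.9539, -0.222, 11.2876], 'contact_force': [1.311, 0.0672, -5.1945], 'moment': [-0.0743, -0.209, -0.0251], 'gripper_force': 49.9384, 'gripper_width': 0.0396}
shift [ 0.1072 -0.3949  0.0062]
```

```bash
python3 -m pendant '[[[0.107,-0.395,-0.015,0,0,-7.3,-1],[0.107,-0.395,-0.015,0,0,-7.3,-1],[0.107,-0.395,-0.015,0,0,-7.3,-1],[0.107,-0.395,-0.015,0,0,-7.3,-1],[0.107,-0.395,-0.015,0,0,-7.3,-1]]]' && python3 -c "
from h import *
st()
tool([.5582-.012*.9478,.2785-.012*.319,.43])"
```

```text
time_s: 9.75
tcp_pos: [0.535, 0.1175, 0.4315]
eef_rot: [-180.0, 0.1, 18.6]
contact_force: [1.7, -0.1, -5.1]
gripper_width: 0.04
gripper_force: 49.9
{'time_s': 9.75, 'joints': [32.869, 7.5986, -13.0646, -0.0407, -69.3832, 75.7057], 'tcp_pos': [0.535, 0.1175, 0.4315], 'eef_rot': [-179.9746, 0.0544, 18.5604], 'contact_force': [1.653, -0.0923, -5.1015], 'moment': [-0.094, -0.3526, 0.0045], 'gripper_force': 49.9375, 'gripper_width': 0.04}
shift [ 0.0612 -0.1452  0.0015]
```

```bash
python3 -m pendant '[[[0.061,-0.145,0,0,0,0,-1],[0.061,-0.145,0,0,0,0,-1],[0.061,-0.145,0,0,0,0,-1],[0.061,-0.145,0,0,0,0,-1],[0.061,-0.145,0,0,0,0,-1]]]'
python3 - <<'E'
from h import *
st()
tool([.5582-.012*.9478,.2785-.012*.319,.43])
im,p=snap('wrist','w4.png')
for X in [(.5771,.285,.105)]: print(proj(p,X))
E
```

```text
time_s: 10.25
tcp_pos: [0.547, 0.2745, 0.4302]
eef_rot: [180.0, 0.2, 18.7]
contact_force: [-0.0, -0.6, -6.0]
gripper_width: 0.0396
gripper_force: 50.0
{'time_s': 10.25, 'joints': [44.8957, 13.851, -5.3761, -0.0454, -70.9192, 63.8294], 'tcp_pos': [0.547, 0.2745, 0.4302], 'eef_rot': [179.9739, 0.1502, 18.7102], 'contact_force': [-0.0096, -0.6315, -5.9902], 'moment': [-0.2024, 0.0865, -0.0545], 'gripper_force': 49.9601, 'gripper_width': 0.0396}
shift [-0.0001 -0.0003  0.0002]
(np.float64(281.51315473517144), np.float64(160.43486452264784))
```

View pics/w4.png

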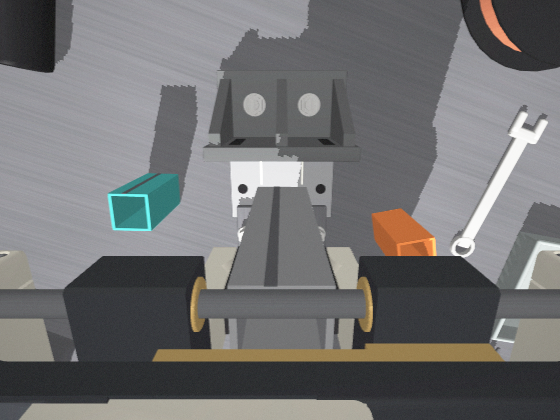

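The held leg's lower front edge is at (257–307,187), level with the wall edge at row 160. The leg is centred at column 282 between the chalk lines (about 262/303), and the wall edge matches its predicted projection. Row 187 puts the leg's foot about 280 mm ahead of the TCP, so the grip closed about 10 mm high. I'll seat it, then regrip lower.

```bash
python3 -m pendant '[[[0,0,0.04,0,0,0,-1],[0,0,0.08,0,0,0,-1],[0,0,0.115,0,0,0,-1],[0,0,0.13,0,0,0,-1],[0,0,0.133,0,0,0,-1]]]' && python3 -m pendant '[[[0,0,0.002,0,0,0,-1],[0,0,0.004,0,0,0,-1],[0,0,0.005,0,0,0,-1],[0,0,0.006,0,0,0,-1]]]'
```

```text
time_s: 10.8
tcp_pos: [0.5468, 0.2706, 0.296]
eef_rot: [179.9, 0.3, 18.5]
contact_force: [-0.9, -0.2, -5.2]
gripper_width: 0.0398
gripper_force: 50.0
time_s: 11.2
tcp_pos: [0.5477, 0.2727, 0.2932]
eef_rot: [-180.0, -0.1, 18.6]
contact_force: [0.1, -0.1, -6.2]
gripper_width: 0.04
gripper_force: 50.0
```

```bash
python3 -m pendant '[[[0,0,0.001,0,0,0,-1],[0,0,0.002,0,0,0,-1],[0,0,0.003,0,0,0,-1],[0,0,0.003,0,0,0,-1]]]'; python3 -c "
from h import *
st()"
```

```text
time_s: 11.6
tcp_pos: [0.5475, 0.2727, 0.2891]
eef_rot: [180.0, 0.0, 18.6]
contact_force: [-0.4, -0.9, -5.7]
gripper_width: 0.0396
gripper_force: 50.0
{'time_s': 11.6, 'joints': [44.75, 20.153, -16.1598, -0.0031, -53.7087, 63.8305], 'tcp_pos': [0.5475, 0.2727, 0.2891], 'eef_rot': [179.9928, 0.0204, 18.5786], 'contact_force': [-0.4277, -0.9211, -5.6805], 'moment': [-0.0658, -0.0378, 0.0], 'gripper_force': 49.96, 'gripper_width': 0.0396}
```

```bash
python3 -m pendant '[[[0,0,0.001,0,0,0,-1],[0,0,0.002,0,0,0,-1],[0,0,0.003,0,0,0,-1],[0,0,0.003,0,0,0,-1]]]'
```

```text
time_s: 12.0
tcp_pos: [0.5475, 0.2726, 0.2861]
eef_rot: [180.0, 0.0, 18.6]
contact_force: [-0.2, -0.7, -5.1]
gripper_width: 0.0398
gripper_force: 50.0
```

```bash
python3 -m pendant '[[[0,0,0.001,0,0,0,-1],[0,0,0.002,0,0,0,-1],[0,0,0.003,0,0,0,-1],[0,0,0.003,0,0,0,-1]]]'
```

```text
time_s: 12.4
tcp_pos: [0.5475, 0.2726, 0.2831]
eef_rot: [180.0, 0.0, 18.6]
contact_force: [-0.4, -0.0, -4.8]
gripper_width: 0.0398
gripper_force: 50.0
```

```bash
python3 -m pendant '[[[0,0,0.001,0,0,0,-1],[0,0,0.002,0,0,0,-1],[0,0,0.003,0,0,0,-1],[0,0,0.003,0,0,0,-1]]]'
```

```text
time_s: 12.8
tcp_pos: [0.5477, 0.2727, 0.2823]
eef_rot: [180.0, -0.1, 18.6]
contact_force: [-4.0, -1.7, 9.8]
gripper_width: 0.0398
gripper_force: 50.0
```

Contact at TCP z 0.2825, so the grip is only 4 mm above the plan and there's no need to regrip. Leg y is -2.3 mm from the marks' middle. I'll lift 1 mm, correct that and go closer to the wall.

```bash
python3 -m pendant '[[[0,0,-0.004,0,0,0,-1],[0.003,-0.002,-0.004,0,0,0,-1],[0.006,-0.002,-0.004,0,0,0,-1],[0.008,-0.002,-0.004,0,0,0,-1],[0.008,-0.002,-0.004,0,0,0,-1]]]' 60; python3 -c "
from h import *
s=st();d=np.array(s['tcp_pos'])[:2]-[.5771,.285];a=np.radians(18.6);print(d@[np.cos(a),np.sin(a)],d@[-np.sin(a),np.cos(a)],np.array(s['contact_force'])[:2]@[np.cos(a),np.sin(a)])"
```

```text
time_s: 13.3
tcp_pos: [0.5548, 0.2772, 0.2838]
eef_rot: [180.0, 0.0, 18.6]
contact_force: [-0.1, -0.6, -5.4]
gripper_width: 0.0399
gripper_force: 60.0
{'time_s': 13.3, 'joints': [44.5656, 21.1878, -15.3541, 0.0016, -53.4905, 64.0062], 'tcp_pos': [0.5548, 0.2772, 0.2838], 'eef_rot': [179.9846, 0.0286, 18.5727], 'contact_force': [-0.0542, -0.5584, -5.4341], 'moment': [-0.0279, -0.0499, 0.031], 'gripper_force': 59.9614, 'gripper_width': 0.0399}
-0.023627492058834864 -0.0002565565684392558 -0.22944142096041076
```

```bash
python3 -m pendant '[[[0.001,0,0.001,0,0,0,-1],[0.002,0,0.0017,0,0,0,-1],[0.0025,0,0.0017,0,0,0,-1],[0.003,0,0.0017,0,0,0,-1],[0.003,0,0.0017,0,0,0,-1]]]'
cat > q.py <<'E'
from h import *
s=st();d=np.array(s['tcp_pos'])[:2]-[.5771,.285];a=np.radians(18.6);print(d@[np.cos(a),np.sin(a)],d@[-np.sin(a),np.cos(a)],'push',-np.array(s['contact_force'])[:2]@[np.cos(a),np.sin(a)])
E
python3 q.py
```

```text
time_s: 13.8
tcp_pos: [0.5572, 0.278, 0.2824]
eef_rot: [180.0, 0.0, 18.6]
contact_force: [-1.3, -0.7, -5.1]
gripper_width: 0.0398
gripper_force: 60.0
{'time_s': 13.8, 'joints': [44.4495, 21.4719, -15.1007, -0.0105, -53.4515, 64.1295], 'tcp_pos': [0.5572, 0.278, 0.2824], 'eef_rot': [179.9971, 0.0253, 18.5728], 'contact_force': [-1.3129, -0.746, -5.0571], 'moment': [-0.1395, 0.3599, -0.0034], 'gripper_force': 59.9609, 'gripper_width': 0.0398}
-0.02109772068842871 -0.00032207896414146214 push 1.4822537061389187
```

```bash
python3 -m pendant '[[[-0.001,0,0.0005,0,0,0,-1],[-0.001,0,0.001,0,0,0,-1],[-0.001,0,0.001,0,0,0,-1]]]'; python3 q.py
```

```text
time_s: 14.1
tcp_pos: [0.5567, 0.2778, 0.2824]
eef_rot: [-180.0, -0.1, 18.6]
contact_force: [0.6, -1.0, 0.6]
gripper_width: 0.0398
gripper_force: 60.0
{'time_s': 14.1, 'joints': [44.4881, 21.4007, -15.2446, 0.0377, -53.282, 64.0856], 'tcp_pos': [0.5567, 0.2778, 0.2824], 'eef_rot': [-179.9954, -0.0786, 18.5962], 'contact_force': [0.5746, -0.9776, 0.5665], 'moment': [-0.578, -0.0434, 0.0268], 'gripper_force': 59.9611, 'gripper_width': 0.0398}
-0.02164760286115144 -0.0002954514955647742 push -0.23274457078486974
```

Seated, with plate reaction ≈ 6 N. Now the push towards the wall.

```bash
python3 -m pendant '[[[0.0005,0,0,0,0,0,-1],[0.001,0,0,0,0,0,-1],[0.0015,0,0,0,0,0,-1],[0.002,0,0,0,0,0,-1],[0.002,0,0,0,0,0,-1]]]'; python3 q.py
```

```text
time_s: 14.6
tcp_pos: [0.5575, 0.2781, 0.2824]
eef_rot: [180.0, 0.1, 18.6]
contact_force: [-7.5, -2.9, 9.4]
gripper_width: 0.0397
gripper_force: 60.0
{'time_s': 14.6, 'joints': [44.4299, 21.521, -15.0251, -0.039, -53.5309, 64.1791], 'tcp_pos': [0.5575, 0.2781, 0.2824], 'eef_rot': [179.9947, 0.083, 18.5858], 'contact_force': [-7.4851, -2.9081, 9.439], 'moment': [-0.6699, 2.8421, 0.092], 'gripper_force': 59.9583, 'gripper_width': 0.0397}
-0.02077368730229947 -0.00030114569358519823 push 8.021743987165557
```

```bash
python3 -m pendant '[[[0,0,-0.0008,0,0,0,-1],[0,0,-0.0012,0,0,0,-1],[0.0003,0,-0.0012,0,0,0,-1],[0.0005,0,-0.0012,0,0,0,-1],[0.0005,0,-0.0012,0,0,0,-1]]]'; python3 q.py
```

```text
time_s: 15.1
tcp_pos: [0.5577, 0.2782, 0.2824]
eef_rot: [180.0, 0.2, 18.6]
contact_force: [-7.5, -2.0, 4.2]
gripper_width: 0.0396
gripper_force: 60.0
{'time_s': 15.1, 'joints': [44.4121, 21.5638, -14.9406, -0.0709, -53.6483, 64.2003], 'tcp_pos': [0.5577, 0.2782, 0.2824], 'eef_rot': [179.9848, 0.1623, 18.5702], 'contact_force': [-7.5302, -2.0442, 4.1823], 'moment': [-0.4773, 2.9773, 0.2358], 'gripper_force': 59.9573, 'gripper_width': 0.0396}
-0.02052382800991754 -0.00028554866253652065 push 7.78888956441529
```

```bash
python3 -m pendant '[[[0.0005,0,0,0,-0.1,0,-1],[0.001,0,0,0,-0.2,0,-1],[0.0015,0,0,0,-0.3,0,-1],[0.002,0,0,0,-0.4,0,-1],[0.002,0,0,0,-0.4,0,-1]]]'; python3 q.py
```

```text
time_s: 15.6
tcp_pos: [0.5592, 0.2787, 0.2825]
eef_rot: [180.0, 0.6, 18.6]
contact_force: [-12.4, -1.8, 6.8]
gripper_width: 0.0397
gripper_force: 60.0
{'time_s': 15.6, 'joints': [44.2829, 21.8196, -14.4183, -0.3066, -54.3435, 64.473], 'tcp_pos': [0.5592, 0.2787, 0.2825], 'eef_rot': [179.9724, 0.6316, 18.5757], 'contact_force': [-12.3907, -1.7661, 6.7831], 'moment': [-0.5634, 4.1401, 0.12], 'gripper_force': 59.9566, 'gripper_width': 0.0397}
-0.01898937326688843 -0.00028570446236169517 push 12.306865850215669
```

```bash
python3 -m pendant '[[[0,0,-0.0005,0,0,0,-1],[-0.0004,0,-0.0008,0,0.15,0,-1],[-0.0009,0,-0.0008,0,0.3,0,-1],[-0.0009,0,-0.0008,0,0.3,0,-1],[-0.0009,0,-0.0008,0,0.3,0,-1]]]'; python3 q.py;  python3 - <<'E'
from h import *
im,p=snap('wrist','w5.png')
c=im[60:300,160:400,::-1]; cv2.imwrite('pics/w5c.png',cv2.resize(c,None,fx=2.4,fy=2.4,interpolation=cv2.INTER_CUBIC))
E
```

```text
time_s: 16.1
tcp_pos: [0.5584, 0.2784, 0.2825]
eef_rot: [180.0, 0.4, 18.6]
contact_force: [-8.4, -0.3, 1.5]
gripper_width: 0.0399
gripper_force: 60.0
{'time_s': 16.1, 'joints': [44.361, 21.6696, -14.7239, -0.1575, -53.9382, 64.2916], 'tcp_pos': [0.5584, 0.2784, 0.2825], 'eef_rot': [179.9702, 0.354, 18.5594], 'contact_force': [-8.4431, -0.3164, 1.4679], 'moment': [-0.3724, 3.3096, 0.1769], 'gripper_force': 59.9569, 'gripper_width': 0.0399}
-0.019861578859572463 -0.0002809406424783272 push 8.103023484986576
```

View pics/w5c.png

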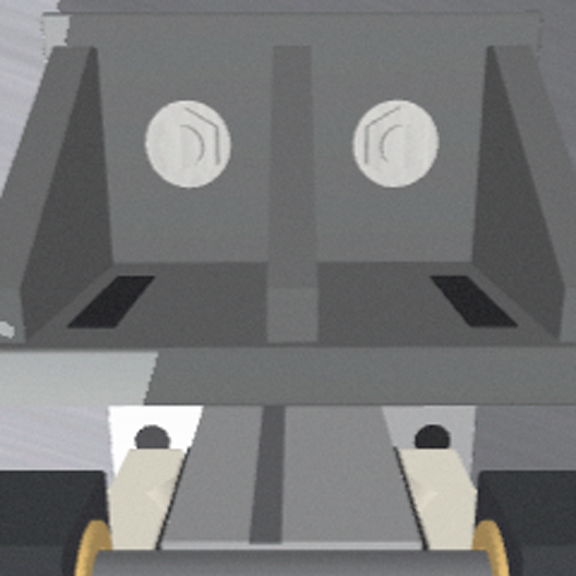

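The leg's face meets the wall's top edge squarely, at (204–382,405) in the crop. It's centred at column 293, and the plate's middle is at 292. The push is 8 N; I'll raise it to about 12 N to cover the foot drag.

```bash
python3 -m pendant '[[[0.0004,0,-0.0002,0,0,0,-1],[0.0009,0,-0.0004,0,0,0,-1],[0.0009,0,-0.0004,0,0,0,-1],[0.0009,0,-0.0004,0,0,0,-1],[0.0009,0,-0.0004,0,0,0,-1]]]'; python3 -m pendant '[[[0,0,0,0,0,0,-1],[0,0,0,0,0,0,-1],[0,0,0,0,0,0,-1],[0,0,0,0,0,0,-1],[0,0,0,0,0,0,-1]]]'; python3 q.py
```

```text
time_s: 16.65
tcp_pos: [0.5587, 0.2785, 0.2825]
eef_rot: [180.0, 0.4, 18.6]
contact_force: [-11.7, -0.8, 1.4]
gripper_width: 0.0396
gripper_force: 60.0
time_s: 17.15
tcp_pos: [0.5587, 0.2785, 0.2825]
eef_rot: [180.0, 0.4, 18.6]
contact_force: [-12.1, -0.0, 1.8]
gripper_width: 0.0399
gripper_force: 60.0
{'time_s': 17.15, 'joints': [44.3374, 21.7205, -14.6203, -0.2009, -54.0767, 64.3362], 'tcp_pos': [0.5587, 0.2785, 0.2825], 'eef_rot': [179.965, 0.4465, 18.555], 'contact_force': [-12.0654, -0.0288, 1.754], 'moment': [-0.2974, 4.1783, 0.2226], 'gripper_force': 59.9565, 'gripper_width': 0.0399}
-0.019551006782619874 -0.0002650940711417369 push 11.444373724973802
```

```bash
python3 -c "
from plant import r
print(r.close_job())"
```

```text
the job is handed in; nothing more can be done
None
```

The job is handed in at about 17 s, though no verdict came back: the short leg stands upright and released in the tray, and the long leg is seated between the chalk marks, held at 60 N grip and pressed on the angle plate with about 11.5 N at the wrist (I estimate 8–11 N on the face after foot drag).

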